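# Refit the switch handle, then hold the sprung cover open at its mark

## Robot

A 7-joint arm with a two-finger parallel gripper is mounted at the origin on the work surface. World frame = base frame: x ahead of the robot, y to its left, z up, the work surface at z = 0. Lengths are in m, angles in degrees, forces in N, time in s.
With the tool pointing down it reaches from about 0.425 to 0.875 m from the base axis. Payload 4.7 kg.
Tool frame: the origin (TCP) lies midway between the tips of the shut fingers; the grasp point (between the pads) lies 19 mm behind it; z points along the fingers, y is the line along which they close (so a half turn about z gives the same grasp; the last joint's range is limited). The gripper opens to 87 mm and grips with 3 to 60 N. Pads are 19 mm wide; open, the fingers measure 117 mm over their backs; the gripper's body (75 mm by 190 mm) begins 51 mm behind the grasp point.
Start: joints at [76.324, 18.392, -4.016, 83.108, 1.295, 78.541, -3.26], TCP at [0.163, -0.629, 0.223] pointing down, gripper open.
Joint ranges: [-163.93, 163.93], [-17.29, 119.83], [-79.2, 71.16], [3.27, 140.29], [-89.18, 269.18], [5.43, 117.66], [-154.24, 154.24]. Speed limits (degrees/s): [147.25, 147.25, 180, 180, 180, 180, 180].

## Interface

Orientations are given as [roll, pitch, yaw] about the fixed x, y, z axes, in that order (R = Rz(yaw) Ry(pitch) Rx(roll)).
In Python, from cell import env gives the robot as it stands. The module is installed in compiled form; this text tells all that it offers.
- The arm moves only by the tool step_arm, never from a script. Its argument "rows" is a list of rows, each an object with "angular": the turn, a rotation vector about the tool's x, y, z in units of pi rad (1.0 is pi rad), a list of three; "slide": the shift along the tool's x, y, z in units of 500 mm (1.0 is 500 mm), a list of three; "jaw": the opening, from 0 (shut) to 1 (fully open). A call has 1 to 10 rows; each row shifts and turns the commanded pose from where the row before left it, along the tool's axes as they then stand; what a row does not reach is not made up. A row lasts 1/8 s, in which the tool goes at most 62.5 mm and 10.7 degrees, less where a joint would pass 70% of its speed; a pose out of reach is approached as far as the arm can. A call with a number of a shift or a turn outside -1 to 1 is refused whole. A call with a gripper value outside its range is refused whole. The fingers move at their own pace and stop on an object; "newtons" is the grip in N (left out, the last holds). Time passes only in rows, so rows that do not move let the fingers close. It gives the time, the measured TCP pose, the force, the opening and the grip force at its end, in the units of the state.
- env.get_obs(): the state, without advancing time (a new reading comes with each control period).
- env.read_camera(name): name is "scene" or "top" or "wrist"; returns the picture (420x560x3 uint8, red, green, blue); there is no depth.
- env.camera_info(name): a dict with "fx", "fy", "cx", "cy" (pixels), "R" (3x3) and "t" (3): a world point X has camera coordinates R X + t. Camera axes: x right, y down, z forward; pixel columns grow to the right and rows downward; lengths in m; the calibration is good to about 2 mm. A picture is of the moment at which its call begins: read the wrist's pose just before it. camera_info takes no time and is no camera call; for the wrist camera it gives the pose at the moment of the call.
- env.sign_off(): hands the job in; it is judged then, once.
The state is a dict: "time_s": time; "qpos": joint angles; "joint_velocities": joint speeds; "effort": joint torques, N m; "tool_pos": TCP position; "tool_rot": TCP orientation; "force": force on the tool from outside, world axes, zero at the start; "wrist_torque": the same for the moment, N m; "grip_width": finger opening in m; "grasp_force": force on a finger pad.
Only numpy, scipy, OpenCV 4.12 (cv2) and the standard library are available. Lean on these libraries where they do the work, as an engineer would, in place of code of your own. Each camera call takes 0.05 s, during which the arm holds its last target. There are 200 camera calls.

## Task

Make the grey switch box ready for inspection: push the loose red handle fully down onto the square shaft (any of the four ways round) and let go of it while the blue cover is still shut. Then lift the sprung cover by its black bar until its orange pointer is level with the red mark on the white quadrant, and keep holding it still there: the program finishes while the fingers are still holding the bar, with the handle still fully seated. Leave the blue bin, the connector hood and the door roller where they are.

Things in the scene. Friction and masses are not known exactly. Their poses are not given: they have to be found in the camera images.
- switch_box: Grey box fixed to the bench, 180 (x) x 260 (y) x 70 mm high. Origin: centre of its underside; its x axis points away from the robot (yaw varies). y -130 to -30 mm: flat closed deck with the shaft; y -30 to 130: compartment under the blue cover. A white quadrant plate stands at the cover's +y side (plane y = 142 mm, about 130 mm from the hinge axis, up to 200 mm above the bench).
- shaft_foot (a point): Foot of the upright square steel shaft, on its axis at deck height: (0, -80, 70) mm in the box frame, same axes. The shaft is 12 x 12 mm, faces along the box's x and y, 23 mm tall, the top 5 mm tapered. A yellow disc 48 mm wide is painted round its foot.
- handle: Loose red switch handle, about 70 g, upright on the bench. Origin: centre of its underside, z up. Hub 36 x 36 x 30 mm high; from below a square blind bore 14.4 mm wide, 25 mm deep, faces along the handle's x and y, chamfered mouth. On the hub a wing to grip: 60 mm along the handle's x, 14 mm thick along y, 30 to 66 mm above the underside. Seated, its underside rests on the deck.
- cover (a joint): Opening angle of the blue cover, rad: 0 shut, grows as its front edge (nearest the robot) rises, up to 1.4. A spring pulls it shut: about 0.5 Nm plus 0.5 Nm per rad; its weight (some 0.3 kg) adds about 0.3 Nm; 5 to 9 N at the bar. It snaps shut if let go.
- cover_hinge (a point): Middle of the cover's hinge axis: (85, 50, 76) mm in the box frame; the axis runs along the box's y; the point turns with the cover. The cover is a plate 182 mm (from hinge towards robot) x 156 mm (y) x 12 mm thick, centred on the hinge's height; shut, its top is 82 mm above the bench.
- cover_bar: Black grip bar on top of the cover near its front. Origin: its centre. 12 mm in diameter, 72 mm long along the box's y, 26 mm free under it; it turns freely on its own axis between two posts. It is 140 mm from the hinge axis towards the robot and 38 mm above the cover's mid-plane (shut: (-55, 50, 114) mm in the box frame) and moves with the cover.
- cover_pointer (a point): Middle of the outer face of the orange pointer at the cover's +y edge, 130 mm from the hinge axis and level with it when the cover is shut; it moves up the quadrant as the cover opens.
- mark_point (a point): The red mark on the white quadrant, 130 mm from the hinge axis; here the pointer coincides with it when the cover stands at the marked angle. Red block 36 mm long (radially) and 7 mm thick, set before the job; it does not move.
- mark (a joint): The marked angle in rad, on the same scale as the cover's joint (0.5 to 0.85).
- stock_bin: Blue stock bin with bolts, 150 x 100 x 70 mm, loose, to be left alone. Origin: centre of its underside.
- connector_hood: Grey metal connector hood, 45 x 85 x 65 mm high, loose, to be left alone. Origin: centre of its underside.
- door_roller: Sliding-door roller carriage with two white rollers, 90 x 54 x 64 mm high, loose, to be left alone. Origin: centre of its underside.
Not all that is in view belongs to the job. Of the things like the handle, leave any that is purple or yellow; of the rest the smaller one is meant.

How it is judged:
By the outcome, as a careful person would: the job done as asked, in the order asked, and still so for the second after the job is handed in, while the arm keeps its last pose, push and grip.
It also fails if it takes over 58 s, if anything falls off the work surface, if the arm or the gripper's body presses on something with over 40 N, if the wrist force passes 120 N, or if a joint passes its speed limit or range.

## Working session

There is one attempt and no reset: what is moved stays moved. The work goes in short steps, Python scripts to look and compute and a tool call to move; the robot and the scene stay as the last step left them, time stands still between calls to the robot, and variables do not carry over. Pictures are saved under pics/ and viewed, at most 10 in all, crops included, and the job is handed in when it is done.

Besides the shell and the picture viewer there is one more tool, called after "Emit:" by a JSON object that holds its "fn" and its "kwargs". step_arm: Moves the arm, as the interface text tells. Shifts and turns lie within -1 to 1; 1 stands for 500 mm of shift or pi rad of turn. Its arguments: {"type":"object","properties":{"rows":{"type":"array"},"newtons":{"type":"number"}},"required":["rows"]}

```bash
mkdir -p pics
python3 - <<'E'
from cell import env
import cv2,numpy as np
o=env.get_obs();print({k:np.round(v,4).tolist() for k,v in o.items()})
for n in("scene","top","wrist"):
    i=env.camera_info(n);print(n,i['fx'],i['cx'],i['cy'],np.round(i['R'],4).tolist(),np.round(i['t'],4).tolist())
    cv2.imwrite(f'pics/{n}0.png',env.read_camera(n)[:,:,::-1])
E
```

```text
{'time_s': 0.0, 'qpos': [76.324, 18.4402, -4.0162, 83.1737, 1.2941, 78.5412, -3.2588], 'joint_velocities': [0.0084, -0.0412, -0.0742, -0.04, 0.1254, -0.048, -0.0415], 'effort': [-0.0008, -49.1299, -0.4044, -31.2535, -0.0639, 0.0436, 0.0002], 'tool_pos': [0.1624, -0.6288, 0.2215], 'tool_rot': [-179.8902, 0.0046, 14.4874], 'force': [0.2323, 0.5751, -0.8949], 'wrist_torque': [-0.026, -0.0323, -0.0023], 'grasp_force': 0.0, 'grip_width': 0.0873}
scene 395.1872984412637 278.44263392847705 211.47255194654852 [[-0.0261, 0.9995, -0.0168], [0.6704, 0.005, -0.742], [-0.7416, -0.0307, -0.6702]] [0.0198, -0.2595, 1.4016]
top 467.4873744621655 280.7601035419138 202.74464269098638 [[0.0153, -0.9996, 0.0219], [-0.9828, -0.019, -0.1839], [0.1843, -0.0187, -0.9827]] [-0.0382, 0.5384, 1.2844]
wrist 338.9936605798928 284.7860345880889 212.9178885185875 [[0.2493, -0.9684, -0.0009], [-0.9256, -0.2386, 0.2939], [-0.2848, -0.0724, -0.9558]] [-0.6497, -0.0346, 0.3911]
```

View pics/scene0.png

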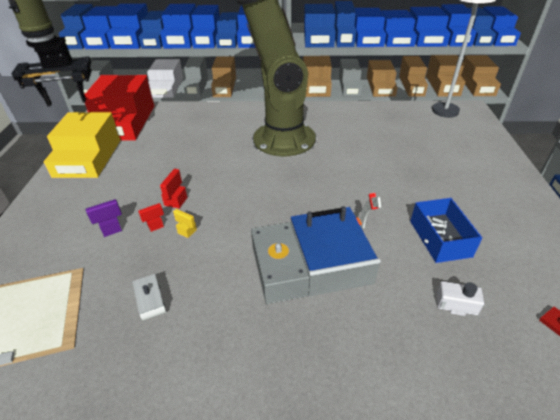

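View pics/top0.png

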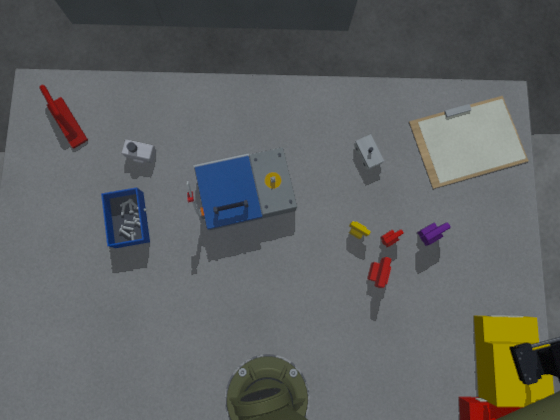

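In the scene view, the handle-like things are purple (105,216), yellow (185,222), large red (174,188) and small red (152,216). In the top view, the two reds are at (380,272) large and (391,237) small. The small red one fits the description; I'll check it in an enlarged crop.

```bash
cat > h.py <<'E'
from cell import env
import numpy as np, cv2
def ray(i,u,v):
    R=np.array(i['R']);t=np.array(i['t'])
    return -R.T@t, R.T@np.array([(u-i['cx'])/i['fx'],(v-i['cy'])/i['fy'],1])
def atz(i,u,v,z):
    c,d=ray(i,u,v);return c+d*(z-c[2])/d[2]
def proj(i,X):
    p=np.array(i['R'])@np.asarray(X)+i['t'];return p[:2]/p[2]*[i['fx'],i['fy']]+[i['cx'],i['cy']]
def tri(obs):
    A=np.zeros((3,3));b=np.zeros(3)
    for i,u,v in obs:
        c,d=ray(i,u,v);d/=np.linalg.norm(d);M=np.eye(3)-np.outer(d,d);A+=M;b+=M@c
    return np.linalg.solve(A,b)
E
python3 - <<'E'
from h import *
s=cv2.imread('pics/scene0.png');t=cv2.imread('pics/top0.png')
a=cv2.resize(s[160:250,80:210],None,fx=6,fy=3.3*6/6*1.0) if 0 else cv2.resize(s[160:250,80:210],(390,270),interpolation=2)
b=cv2.resize(t[210:300,335:465],(390,270),interpolation=2)
c=cv2.resize(s[180:310,240:396],(390,325),interpolation=2);d=cv2.resize(t[140:240,180:300],(390,325),interpolation=2)
cv2.imwrite('pics/crop.png',np.vstack([np.hstack([a,b]),np.hstack([c,d])]))
S,T=env.camera_info('scene'),env.camera_info('top')
for n,p,q in [('small',(152,216),(391,237)),('big',(174,188),(380,272)),('disc',(279,251),(273,180)),('barends L',(308,217),(247,206)),('bar R',(345,210),(217,210)),('mark',(374,201),(191,197))]:
    print(n,tri([(S,*p),(T,*q)]).round(3))
E
```

```text
small [ 0.448 -0.346  0.036]
big [ 0.347 -0.307  0.052]
disc [ 0.6   -0.004  0.07 ]
barends L [0.519 0.065 0.101]
bar R [0.505 0.15  0.112]
mark [0.529 0.21  0.162]
```

View pics/crop.png

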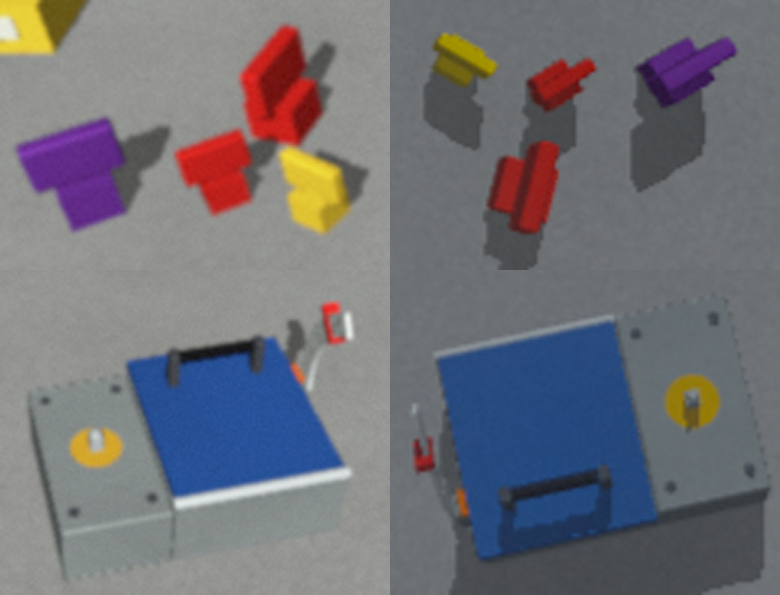

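The crop confirms it: the small red handle (scene 152,216; top 391,237) is the smaller of the two reds. The box has its yellow disc at scene (278,251), and the mark is at scene (373,201).

Run:
```python
from h import *
from scipy.optimize import least_squares
S,T=env.camera_info('scene'),env.camera_info('top')
P={'disc':((0,-80,70),(278.4,250.8),(272.9,180.6)),'cl':((-97,-28,82),(291.2,217.6),(262.2,217.5)),'cr':((-97,128,82),(351.2,207.2),(208.6,228.3)),
'bl':((-55,12,114),(308.4,215.2),(246.8,203.1)),'br':((-55,88,114),(344.8,210.8),(215.7,208.9))}
def W(p,b):
    c,s=np.cos(p[2]),np.sin(p[2]);x,y,z=np.array(b)/1000
    return np.array([p[0]+c*x-s*y,p[1]+s*x+c*y,z])
f=lambda p:np.concatenate([np.r_[proj(S,W(p,b))-s,proj(T,W(p,b))-t] for b,s,t in P.values()])
r=least_squares(f,[.59,.07,.15]);print(r.x,np.degrees(r.x[2]),r.fun.reshape(-1,4).round(1))
m=tri([(S,373.2,201.2),(T,190.2,196.9)]);h=W(r.x,(85,142,76));d=m-h;print('mark',m,np.linalg.norm(d),'ang',np.arctan2(d[2],np.hypot(d[0],d[1])))
print('shaft',W(r.x,(0,-80,70)),'bar',W(r.x,(-55,50,114)))
print('ybox',tri([(S,85,128),(T,505,350)]),atz(T,478,318,.2),atz(T,478,318,.1))
```

```text
[0.58173525 0.07264224 0.22798926] 13.062822389606195 [[-1.   0.   0.  -0.4]
 [-1.1 -1.8 -0.3 -1.1]
 [-1.  -0.5 -2.3 -0.2]
 [ 2.2 -0.1 -2.8 -0.5]
 [-3.4 -0.4  0.7 -0.5]]
mark [0.52927022 0.21053168 0.16114291] 0.13520187077223725 ang 0.6812268537276196
shaft [ 0.5998168  -0.00528759  0.07      ] bar [0.51685753 0.10891732 0.114     ]
ybox [ 0.15247982 -0.60874898  0.13059588] [ 0.23419296 -0.51169649  0.2       ] [ 0.2291276  -0.55539114  0.1       ]
```

Emit:
{"fn": "step_arm", "kwargs": {"rows": [{"slide": [0.103, -0.044, 0], "angular": [0, 0, 0], "jaw": 1}, {"slide": [0.103, -0.044, 0], "angular": [0, 0, 0], "jaw": 1}, {"slide": [0.103, -0.044, 0], "angular": [0, 0, 0], "jaw": 1}, {"slide": [0.103, -0.044, 0], "angular": [0, 0, 0], "jaw": 1}, {"slide": [0.103, -0.044, 0], "angular": [0, 0, 0], "jaw": 1}, {"slide": [0.103, -0.044, 0], "angular": [0, 0, 0], "jaw": 1}, {"slide": [0.103, -0.044, 0], "angular": [0, 0, 0], "jaw": 1}], "newtons": 20}}

```text
time_s: 1.02
tool_pos: [0.4741, -0.3888, 0.2224]
tool_rot: [-180.0, 0.0, 14.5]
force: [0.5, -1.0, 0.1]
grip_width: 0.087
grasp_force: 0.0
```

Emit:
{"fn": "step_arm", "kwargs": {"rows": [{"slide": [0, 0, 0], "angular": [0, 0, -0.058], "jaw": 1}, {"slide": [0, 0, 0], "angular": [0, 0, -0.058], "jaw": 1}, {"slide": [0, 0, 0], "angular": [0, 0, -0.058], "jaw": 1}, {"slide": [0, 0, 0], "angular": [0, 0, -0.058], "jaw": 1}, {"slide": [0, 0, 0], "angular": [0, 0, -0.058], "jaw": 1}, {"slide": [0, 0, 0], "angular": [0, 0, -0.058], "jaw": 1}, {"slide": [0, 0, 0], "angular": [0, 0, -0.058], "jaw": 1}, {"slide": [0, 0, 0], "angular": [0, 0, -0.058], "jaw": 1}, {"slide": [0, 0, 0], "angular": [0, 0, -0.058], "jaw": 1}, {"slide": [0, 0, 0], "angular": [0, 0, -0.058], "jaw": 1}]}}

```text
time_s: 2.28
tool_pos: [0.4728, -0.39, 0.2222]
tool_rot: [-180.0, -0.0, 119.2]
force: [-0.1, 0.4, -0.2]
grip_width: 0.087
grasp_force: 0.0
```

Emit:
{"fn": "step_arm", "kwargs": {"rows": [{"slide": [0, 0, 0], "angular": [0, 0, 0], "jaw": 1}, {"slide": [0, 0, 0], "angular": [0, 0, 0], "jaw": 1}]}}

```text
time_s: 2.52
tool_pos: [0.4729, -0.3901, 0.2223]
tool_rot: [-180.0, -0.0, 118.7]
force: [0.3, 0.5, -0.1]
grip_width: 0.0872
grasp_force: 0.0
```

Run:
```python
from h import *
import pickle
o=env.get_obs();i=env.camera_info('wrist');im=env.read_camera('wrist')[:,:,::-1]
print(o['time_s'],o['tool_pos'],o['tool_rot'],o['force'],o['qpos'])
cv2.imwrite('pics/w1.png',im);pickle.dump(i,open('w1.pkl','wb'))
h=cv2.cvtColor(im,cv2.COLOR_BGR2HSV);m=(((h[...,0]<6)|(h[...,0]>174))&(h[...,1]>150)&(h[...,2]>60)).astype('uint8')
n,l,st,c=cv2.connectedComponentsWithStats(m)
for k in range(1,n):
    if st[k,4]>200:print(st[k],c[k].round(1))
```

```text
2.525 [ 0.47291783 -0.39010233  0.22233495] [-1.79989598e+02 -1.92910818e-02  1.18703960e+02] [ 0.33482277  0.4623673  -0.05527125] [ 61.10975289  16.16148609 -29.28397305  87.89094692   7.99919728
  78.05990147  59.83654822]
[ 145    0  101   94 4756] [198.6  47.7]
[ 264  109   36   64 1582] [281.7 138.9]
```

View pics/w1.png

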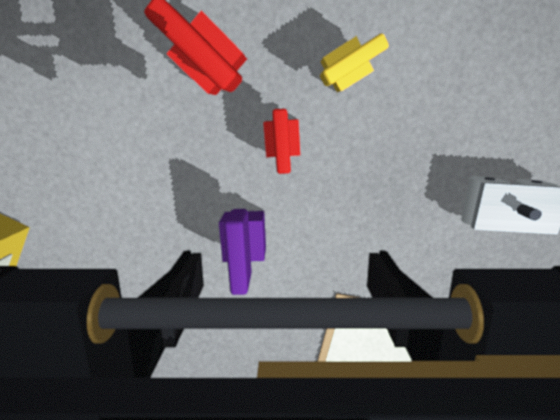

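The small red handle's wing runs from (280,111) to (286,172) in the wrist view. The purple one at (238,250) is between it and the fingers, so I move on over the handle at height.

Run:
```python
from h import *
import pickle
i=pickle.load(open('w1.pkl','rb'))
a,b=atz(i,280,110.5,.066),atz(i,286.2,172.5,.066);print(a,b,np.linalg.norm(a-b),(a+b)/2,np.degrees(np.arctan2(*(a-b)[1::-1])))
print(proj(i,[.4729,-.3901,.05]))
```

```text
[ 0.43142917 -0.32289009  0.066     ] [ 0.46333936 -0.36951969  0.066     ] 0.056502911451335736 [ 0.44738426 -0.34620489  0.066     ] 124.38514333287347
[284.66083805 191.83153431]
```

Emit:
{"fn": "step_arm", "kwargs": {"rows": [{"slide": [0.101, -0.003, 0], "angular": [0, 0, -0.032], "jaw": 1}, {"slide": [0, 0, 0.1], "angular": [0, 0, 0], "jaw": 1}, {"slide": [0, 0, 0], "angular": [0, 0, 0], "jaw": 1}, {"slide": [0, 0, 0], "angular": [0, 0, 0], "jaw": 1}]}}

```text
time_s: 3.08
tool_pos: [0.4479, -0.3473, 0.1737]
tool_rot: [180.0, 0.1, 124.6]
force: [-0.1, 0.8, 1.0]
grip_width: 0.0869
grasp_force: 0.0
```

Run:
```python
from h import *
import pickle
o=env.get_obs();i=env.camera_info('wrist');im=env.read_camera('wrist')[:,:,::-1]
print(o['time_s'],o['tool_pos'],o['tool_rot'],proj(i,o['tool_pos']))
cv2.imwrite('pics/w2.png',im);pickle.dump(i,open('w2.pkl','wb'))
print(proj(i,[.4474,-.3462,.066]),atz(i,280,200,.066))
```

```text
3.075 [ 0.44790426 -0.34731098  0.17372876] [1.79977446e+02 6.16821444e-02 1.24577312e+02] [284.43286286 268.51205969]
[284.86383378 208.47867867] [ 0.43998635 -0.3424805   0.066     ]
```

View pics/w2.png

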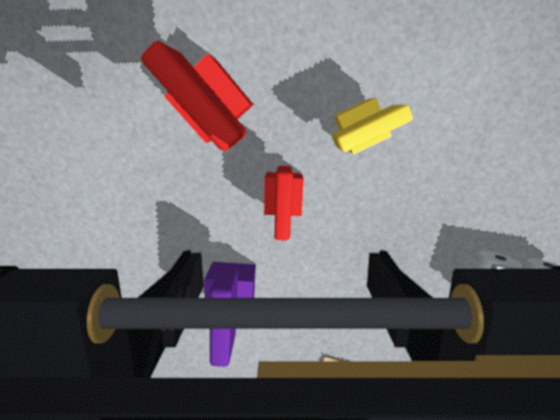

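Run:
```python
from h import *
import pickle
a=pickle.load(open('w1.pkl','rb'));b=pickle.load(open('w2.pkl','rb'))
e1=tri([(a,280.3,110.5),(b,285,167.5)]);e2=tri([(a,286,172),(b,283,239.5)])
print(e1,e2,np.linalg.norm(e1-e2),(e1+e2)/2,np.degrees(np.arctan2(*(e1-e2)[1::-1])))
c,s=np.cos(np.radians(124.6)),np.sin(np.radians(124.6));p=np.array([.4474,-.3462])
for n,u,v,z in[('pur tl',212,263,.09),('pur tr',255,265,.045),('pur bottom',222,365,.09),('yel',345,150,.066),('yel',335,140,.03),('red',242,140,.09),('e',285,167.5,.064),('e',283,239.5,.06)]:
    d=atz(b,u,v,z)[:2]-p;print(n,'toolx %.3f tooly %.3f'%(d@[c,s],d@[s,-c]))
```

```text
[ 0.43143513 -0.32304474  0.03032033] [ 0.4625094  -0.36978436  0.06483116] 0.06588778096702354 [ 0.44697227 -0.34641455  0.04757574] 123.61746974894828
pur tl toolx -0.038 tooly -0.058
pur tr toolx -0.062 tooly -0.028
pur bottom toolx -0.136 tooly -0.055
yel toolx 0.048 tooly 0.047
yel toolx 0.052 tooly 0.044
red toolx 0.058 tooly -0.030
e toolx 0.034 tooly 0.000
e toolx -0.030 tooly -0.002
```

Emit:
{"fn": "step_arm", "kwargs": {"rows": [{"slide": [0.003, 0, 0.1], "angular": [0, 0, 0.006], "jaw": 1}, {"slide": [0, 0, 0.1], "angular": [0, 0, 0], "jaw": 1}, {"slide": [0, 0, 0.05], "angular": [0, 0, 0], "jaw": 1}, {"slide": [0, 0, 0.025], "angular": [0, 0, 0], "jaw": 1}, {"slide": [0, 0, 0], "angular": [0, 0, 0], "jaw": 1}, {"slide": [0, 0, 0], "angular": [0, 0, 0], "jaw": 1}], "newtons": 20}}

```text
time_s: 3.88
tool_pos: [0.4477, -0.3463, 0.0368]
tool_rot: [180.0, 0.2, 123.6]
force: [0.9, -0.3, -0.4]
grip_width: 0.0873
grasp_force: 0.0
```

Emit:
{"fn": "step_arm", "kwargs": {"rows": [{"slide": [0, 0, 0], "angular": [0, 0, 0], "jaw": 0}, {"slide": [0, 0, 0], "angular": [0, 0, 0], "jaw": 0}, {"slide": [0, 0, 0], "angular": [0, 0, 0], "jaw": 0}, {"slide": [0, 0, 0], "angular": [0, 0, 0], "jaw": 0}, {"slide": [0, 0, 0], "angular": [0, 0, 0], "jaw": 0}, {"slide": [0, 0, 0], "angular": [0, 0, 0], "jaw": 0}]}}

```text
time_s: 4.62
tool_pos: [0.4465, -0.3453, 0.035]
tool_rot: [-180.0, -0.0, 123.6]
force: [-0.3, -0.3, 0.1]
grip_width: 0.0346
grasp_force: 0.0
```

Emit:
{"fn": "step_arm", "kwargs": {"rows": [{"slide": [0, 0, 0], "angular": [0, 0, 0], "jaw": 0}, {"slide": [0, 0, 0], "angular": [0, 0, 0], "jaw": 0}, {"slide": [0, 0, 0], "angular": [0, 0, 0], "jaw": 0}, {"slide": [0, 0, 0], "angular": [0, 0, 0], "jaw": 0}, {"slide": [0, 0, 0], "angular": [0, 0, 0], "jaw": 0}], "newtons": 25}}

```text
time_s: 5.25
tool_pos: [0.4465, -0.3453, 0.035]
tool_rot: [-180.0, -0.0, 123.6]
force: [-0.5, 0.4, -0.5]
grip_width: 0.0137
grasp_force: 25.0
```

Emit:
{"fn": "step_arm", "kwargs": {"rows": [{"slide": [0, 0, -0.05], "angular": [0, 0, 0], "jaw": 0}, {"slide": [0, 0, -0.1], "angular": [0, 0, 0], "jaw": 0}, {"slide": [0, 0, -0.1], "angular": [0, 0, 0], "jaw": 0}, {"slide": [0, 0, -0.1], "angular": [0, 0, 0], "jaw": 0}, {"slide": [0, 0, 0], "angular": [0, 0, 0], "jaw": 0}, {"slide": [0, 0, 0], "angular": [0, 0, 0], "jaw": 0}]}}

```text
time_s: 6.0
tool_pos: [0.4462, -0.3452, 0.2095]
tool_rot: [-180.0, -0.0, 123.6]
force: [-0.2, 0.2, -0.8]
grip_width: 0.0134
grasp_force: 25.0
```

Emit:
{"fn": "step_arm", "kwargs": {"rows": [{"slide": [0.0474, 0.098, -0.014], "angular": [0, 0, 0], "jaw": 0}, {"slide": [0.0474, 0.098, -0.014], "angular": [0, 0, 0], "jaw": 0}, {"slide": [0.0474, 0.098, -0.014], "angular": [0, 0, 0], "jaw": 0}, {"slide": [0.0474, 0.098, -0.014], "angular": [0, 0, 0], "jaw": 0}, {"slide": [0.0474, 0.098, -0.014], "angular": [0, 0, 0], "jaw": 0}, {"slide": [0.0474, 0.098, -0.014], "angular": [0, 0, 0.04], "jaw": 0}, {"slide": [0, 0, 0], "angular": [0, 0, 0.04], "jaw": 0}, {"slide": [0, 0, 0], "angular": [0, 0, 0.04], "jaw": 0}, {"slide": [0, 0, 0], "angular": [0, 0, 0], "jaw": 0}, {"slide": [0, 0, 0], "angular": [0, 0, 0], "jaw": 0}]}}

```text
time_s: 7.25
tool_pos: [0.6123, -0.0645, 0.2509]
tool_rot: [-179.9, -0.0, 102.1]
force: [0.3, 0.5, -0.9]
grip_width: 0.0139
grasp_force: 25.0
```

Run:
```python
from h import *
import pickle
o=env.get_obs();i=env.camera_info('wrist');im=env.read_camera('wrist')[:,:,::-1]
print(o['time_s'],o['tool_pos'],o['tool_rot'],o['force'],o['qpos'])
cv2.imwrite('pics/w3.png',cv2.resize(im,(784,588),interpolation=2));cv2.imwrite('pics/w3r.png',im);pickle.dump(i,open('w3.pkl','wb'))
```

```text
7.25 [ 0.61234509 -0.06445842  0.25085994] [-1.79896636e+02 -3.97952392e-02  1.02074278e+02] [ 0.25323325  0.49125599 -0.93415865] [ 34.97043314  17.50113523 -39.14746774  84.71544112  11.035527
  81.80582755   7.60681078]
```

View pics/w3.png

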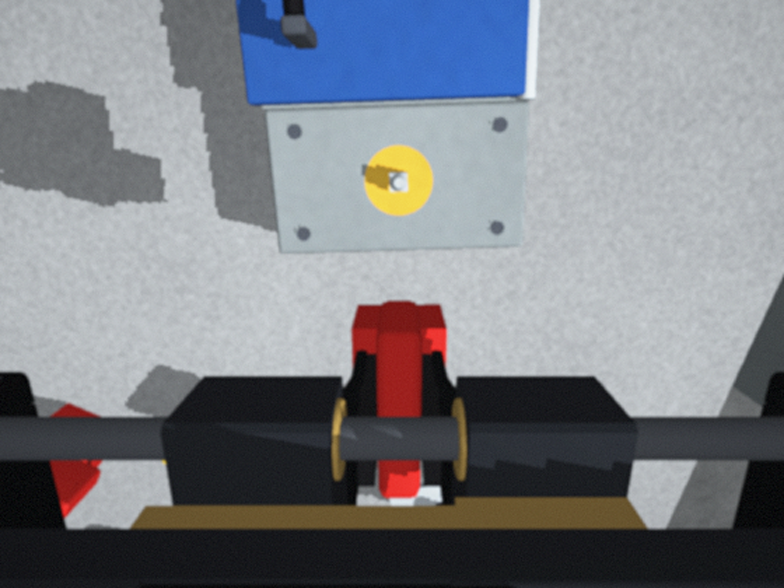

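Yellow disc with shaft sits at (399,180), the near deck edge runs (281,252)-(521,245), and screws are at (294,131), (500,125), (304,234), (497,228). The handle is held straight between the fingers.

```bash
cat > disc.py <<'E'
from h import *
def disc(i,im,z=.07):
    h=cv2.cvtColor(im,cv2.COLOR_BGR2HSV);m=((h[...,0]>18)&(h[...,0]<32)&(h[...,1]>150)&(h[...,2]>40)).astype('uint8')
    n,l,st,c=cv2.connectedComponentsWithStats(m);k=1+np.argmax(st[1:,4])
    cs,_=cv2.findContours((l==k).astype('uint8'),0,1);p=cv2.convexHull(max(cs,key=len))[:,0]
    q=np.array([atz(i,u,v,z)[:2] for u,v in p]).astype('float32');(cx,cy),r=cv2.minEnclosingCircle(q)
    e=cv2.fitEllipse(q*1000);return (cx,cy),r,np.array(e[0])/1000,e[1]
E
python3 - <<'E'
from disc import *
import pickle
i=pickle.load(open('w3.pkl','rb'));im=cv2.imread('pics/w3r.png')
print(disc(i,im))
g=lambda a,b,z:np.degrees(np.arctan2(*( (lambda d:(d[1],d[0]))(atz(i,b[0]/1.4,b[1]/1.4,z)-atz(i,a[0]/1.4,a[1]/1.4,z)))))
print('box x-axis yaw:',g((281,252),(521,245),.07),g((294,131),(500,125),.07),g((304,234),(497,228),.07),g((250,104),(524,95),.082))
print('y-axis yaw-90:',g((304,234),(294,131),.07)-90,g((497,228),(500,125),.07)-90)
s=[atz(i,u/1.4,v/1.4,.07) for u,v in((294,131),(500,125),(304,234),(497,228))];print(np.mean(s,0),s)
print('shaft top',atz(i,399/1.4,180.5/1.4,.093), 'tool',102.07)
# handle x offset
t=np.array([.61234509,-.06445842,.25085994]);c,sn=np.cos(np.radians(102.07)),np.sin(np.radians(102.07))
for n,d,z in(('wing far top',.03,.031),('wing far bot',.03,-.005),('wing near top',-.03,.031),('hub far top',.018,-.005),('hub far bot',.018,-.035)):
    print(n,(proj(i,t+[c*d,sn*d,z])*1.4).round(1))
E
```

```text
((0.5987485647201538, -0.004389774054288864), 0.023184670135378838, array([ 0.59891541, -0.00426867]), (45.52080154418945, 45.892513275146484))
box x-axis yaw: 13.74378937382102 13.590848804798396 13.830775222326325 13.75532852042801
y-axis yaw-90: 14.208019286047886 13.838036047613329
[ 0.59948555 -0.00466818  0.07      ] [array([0.52280095, 0.0129649 , 0.07      ]), array([0.65912976, 0.04592326, 0.07      ]), array([ 0.54013296, -0.05549026,  0.07      ]), array([ 0.67587853, -0.02207062,  0.07      ])]
shaft top [ 0.59946427 -0.00296041  0.093     ] tool 102.07
wing far top [397.1 331.3]
wing far bot [397.6 296. ]
wing near top [397.4 500.4]
hub far top [397.7 326.6]
hub far bot [398.  302.5]
```

Emit:
{"fn": "step_arm", "kwargs": {"rows": [{"slide": [0.032, 0.002, 0.07], "angular": [0, 0, -0.0093], "jaw": 0}, {"slide": [0, 0, 0.072], "angular": [0, 0, 0], "jaw": 0}, {"slide": [0, 0, 0], "angular": [0, 0, 0], "jaw": 0}, {"slide": [0, 0, 0], "angular": [0, 0, 0], "jaw": 0}, {"slide": [0, 0, 0], "angular": [0, 0, 0], "jaw": 0}]}}

```text
time_s: 7.92
tool_pos: [0.6117, -0.0487, 0.183]
tool_rot: [179.8, 0.1, 103.6]
force: [0.9, -0.2, -0.5]
grip_width: 0.0137
grasp_force: 25.0
```

Run:
```python
from disc import *
import pickle
o=env.get_obs();i=env.camera_info('wrist');im=env.read_camera('wrist')[:,:,::-1]
print(o['time_s'],o['tool_pos'],o['tool_rot'],o['force'])
cv2.imwrite('pics/w4.png',im);pickle.dump(i,open('w4.pkl','wb'))
print(disc(i,im))
t=o['tool_pos'];c,sn=np.cos(np.radians(o['tool_rot'][2])),np.sin(np.radians(o['tool_rot'][2]))
h=cv2.cvtColor(im,cv2.COLOR_BGR2HSV);m=((h[...,0]<6)|(h[...,0]>174))&(h[...,1]>150)&(h[...,2]>50)
for v in(215,220,225,230,235,240,250):
    u=np.where(m[v,230:340])[0];print(v,(u.min()+230,u.max()+230) if len(u) else None)
for n,d,z in(('wing far top',.03,.031),('wing far bot',.03,-.005),('hub far bot',.018,-.035)):
    print(n,[proj(i,t+[c*d+sn*y,sn*d-c*y,z]).round(1) for y in(-.018,0,.018)])
```

```text
7.925 [ 0.61168251 -0.04872982  0.18296261] [1.79840680e+02 6.47184688e-02 1.03618440e+02] [ 0.90845906 -0.21711818 -0.47084382]
((0.5989336371421814, -0.0043423897586762905), 0.023314286023378372, array([ 0.59899072, -0.00428734]), (45.89049530029297, 46.25846862792969))
215 None
220 (np.int64(256), np.int64(313))
225 (np.int64(255), np.int64(314))
230 (np.int64(253), np.int64(316))
235 (np.int64(252), np.int64(317))
240 (np.int64(252), np.int64(317))
250 (np.int64(252), np.int64(317))
wing far top [array([240.4, 237. ]), array([284. , 236.9]), array([327.6, 236.8])]
wing far bot [array([249. , 211.5]), array([284. , 211.5]), array([319. , 211.4])]
hub far bot [array([254.5, 216. ]), array([284., 216.]), array([313.6, 215.9])]
```

View pics/w4.png

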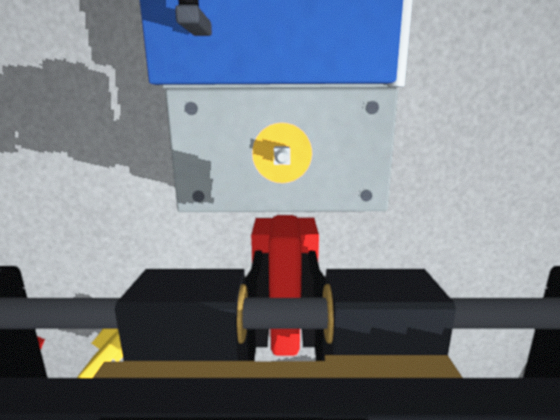

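The disc centre agrees in both views at (0.599, -0.0043), and the handle hub at (284,218) is central in the tool. Moving over the shaft.

Emit:
{"fn": "step_arm", "kwargs": {"rows": [{"slide": [0.046, -0.0019, 0], "angular": [0, 0, 0], "jaw": 0}, {"slide": [0.046, -0.0019, 0], "angular": [0, 0, 0], "jaw": 0}, {"slide": [0, 0, 0.04], "angular": [0, 0, 0], "jaw": 0}, {"slide": [0, 0, 0.034], "angular": [0, 0, 0], "jaw": 0}, {"slide": [0, 0, 0], "angular": [0, 0, 0], "jaw": 0}, {"slide": [0, 0, 0], "angular": [0, 0, 0], "jaw": 0}, {"slide": [0, 0, 0], "angular": [0, 0, 0], "jaw": 0}]}}

```text
time_s: 8.85
tool_pos: [0.5984, -0.0046, 0.1445]
tool_rot: [179.9, 0.0, 103.6]
force: [1.1, 0.0, 0.1]
grip_width: 0.0136
grasp_force: 25.0
```

Emit:
{"fn": "step_arm", "kwargs": {"rows": [{"slide": [0, 0.001, 0.012], "angular": [0, 0, 0], "jaw": 0}, {"slide": [0, 0, 0.012], "angular": [0, 0, 0], "jaw": 0}, {"slide": [0, 0, 0.008], "angular": [0, 0, 0], "jaw": 0}, {"slide": [0, 0, 0.008], "angular": [0, 0, 0], "jaw": 0}, {"slide": [0, 0, 0.008], "angular": [0, 0, 0], "jaw": 0}, {"slide": [0, 0, 0], "angular": [0, 0, 0], "jaw": 0}, {"slide": [0, 0, 0], "angular": [0, 0, 0], "jaw": 0}]}}

```text
time_s: 9.72
tool_pos: [0.5984, -0.0041, 0.1202]
tool_rot: [180.0, 0.0, 103.6]
force: [0.6, -0.6, -1.0]
grip_width: 0.0137
grasp_force: 25.0
```

Emit:
{"fn": "step_arm", "kwargs": {"rows": [{"slide": [0, 0, 0.008], "angular": [0, 0, 0], "jaw": 0}, {"slide": [0, 0, 0.008], "angular": [0, 0, 0], "jaw": 0}, {"slide": [0, 0, 0.008], "angular": [0, 0, 0], "jaw": 0}, {"slide": [0, 0, 0.006], "angular": [0, 0, 0], "jaw": 0}, {"slide": [0, 0, 0.002], "angular": [0, 0, 0], "jaw": 0}, {"slide": [0, 0, 0], "angular": [0, 0, 0], "jaw": 0}]}}

```text
time_s: 10.48
tool_pos: [0.5982, -0.004, 0.1048]
tool_rot: [-180.0, 0.0, 103.6]
force: [-1.9, 0.1, 4.3]
grip_width: 0.014
grasp_force: 25.0
```

Emit:
{"fn": "step_arm", "kwargs": {"rows": [{"slide": [0, 0, 0.003], "angular": [0, 0, 0], "jaw": 0}, {"slide": [0, 0, 0.003], "angular": [0, 0, 0], "jaw": 0}, {"slide": [0, 0, 0], "angular": [0, 0, 0], "jaw": 0}, {"slide": [0, 0, 0], "angular": [0, 0, 0], "jaw": 0}]}}

```text
time_s: 10.98
tool_pos: [0.5983, -0.004, 0.1047]
tool_rot: [-180.0, 0.1, 103.6]
force: [-9.8, -1.2, 20.5]
grip_width: 0.0137
grasp_force: 25.0
```

Emit:
{"fn": "step_arm", "kwargs": {"rows": [{"slide": [0, 0, -0.004], "angular": [0, 0, 0], "jaw": 0.6}, {"slide": [0, 0, 0], "angular": [0, 0, 0], "jaw": 0.6}, {"slide": [0, 0, 0], "angular": [0, 0, 0], "jaw": 0.6}, {"slide": [0, 0, 0], "angular": [0, 0, 0], "jaw": 0.6}, {"slide": [0, 0, 0], "angular": [0, 0, 0], "jaw": 0.6}, {"slide": [0, 0, -0.03], "angular": [0, 0, 0], "jaw": 0.6}, {"slide": [0, 0, -0.08], "angular": [0, 0, 0], "jaw": 0.6}, {"slide": [-0.1, 0, -0.08], "angular": [0, 0, 0], "jaw": 0.6}, {"slide": [0, 0, 0], "angular": [0, 0, 0], "jaw": 0.6}, {"slide": [0, 0, 0], "angular": [0, 0, 0], "jaw": 0.6}]}}

```text
time_s: 12.22
tool_pos: [0.6098, -0.0513, 0.1976]
tool_rot: [180.0, -0.0, 103.6]
force: [-0.4, 0.1, -0.0]
grip_width: 0.0522
grasp_force: 0.0
```

Run:
```python
from disc import *
import pickle
o=env.get_obs();i=env.camera_info('wrist');im=env.read_camera('wrist')[:,:,::-1]
print(o['time_s'],o['tool_pos'],o['tool_rot'],o['force'])
pickle.dump(i,open('w5.pkl','wb'));cv2.imwrite('pics/w5.png',cv2.resize(im,(784,588),interpolation=2))
B=[.599,-.0043];a=np.radians(13.75);c,s=np.cos(a),np.sin(a)
for n,x,y,z in[('wing near top',-.0,-.03,.136),('wing far top',0,.03,.136),('hub near L base',-.018,-.018,.07),('hub R near top',.018,-.018,.1),('barL',-.055,.094,.114),('barR',-.055,.166,.114)]:
    print(n,(proj(i,[B[0]+c*x-s*y,B[1]+s*x+c*y,z])*1.4).round(1))
sc=env.read_camera('scene')[:,:,::-1];cv2.imwrite('pics/s5.png',sc)
```

```text
12.225 [ 0.6098162  -0.05125653  0.19759497] [ 1.79967794e+02 -1.71856735e-02  1.03612916e+02] [-0.40555908  0.05171857 -0.04623915]
wing near top [399.2 285.5]
wing far top [398.8 157.5]
hub near L base [369.7 237.9]
hub R near top [431.5 247.1]
barL [277.7  11.1]
barR [ 264.1 -187.2]
```

View pics/w5.png

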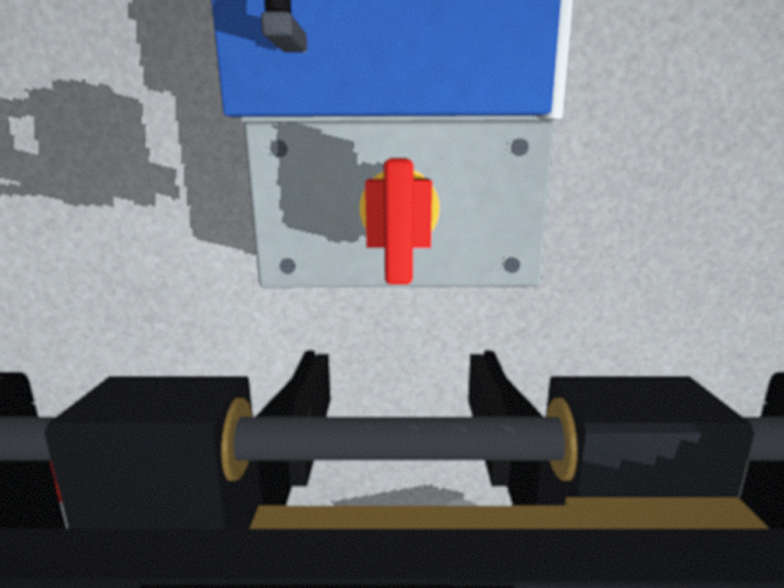

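Handle looks fully seated: the wing spans (399,157)-(399,285), and the seated model predicts 157.5-285.5. Going over the bar while looking at the mark.

Emit:
{"fn": "step_arm", "kwargs": {"rows": [{"slide": [0.089, -0.0274, 0], "angular": [0, 0, 0], "jaw": 0.6}, {"slide": [0.089, -0.0274, 0], "angular": [0, 0, 0], "jaw": 0.6}, {"slide": [0.089, -0.0274, 0], "angular": [0, 0, 0], "jaw": 0.6}, {"slide": [0.089, -0.0274, 0], "angular": [0, 0, 0], "jaw": 0.6}, {"slide": [0, 0, 0], "angular": [0, 0, 0], "jaw": 0.6}, {"slide": [0, 0, 0], "angular": [0, 0, 0], "jaw": 0.6}, {"slide": [0, 0, 0], "angular": [0, 0, 0], "jaw": 0.6}]}}

```text
time_s: 13.2
tool_pos: [0.5149, 0.1074, 0.1966]
tool_rot: [-180.0, -0.0, 103.5]
force: [0.3, 0.3, -0.4]
grip_width: 0.0521
grasp_force: 0.0
```

Run:
```python
from disc import *
import pickle
o=env.get_obs();i=env.camera_info('wrist');im=env.read_camera('wrist')[:,:,::-1]
print(o['time_s'],o['tool_pos'],o['tool_rot'],o['force'])
pickle.dump(i,open('w6.pkl','wb'));cv2.imwrite('pics/w6r.png',im);cv2.imwrite('pics/w6.png',cv2.resize(im,(784,588),interpolation=2))
h=cv2.cvtColor(im,cv2.COLOR_BGR2HSV)
for nm,m in(('red',((h[...,0]<5)|(h[...,0]>175))),('org',(h[...,0]>=6)&(h[...,0]<17))):
    n,l,st,c=cv2.connectedComponentsWithStats((m&(h[...,1]>150)&(h[...,2]>80)).astype('uint8'))
    for k in range(1,n):
        if st[k,4]>30:print(nm,st[k],c[k].round(1))
```

```text
13.2 [0.51487072 0.10743738 0.1966306 ] [-1.79955272e+02 -4.44792644e-03  1.03545317e+02] [ 0.33331828  0.25061847 -0.38862126]
red [ 328   61   52   31 1059] [348.9  75.4]
red [ 323  329   43   32 1004] [340.3 346.4]
org [326 360  38   3  54] [346.8 361.1]
```

View pics/w6.png

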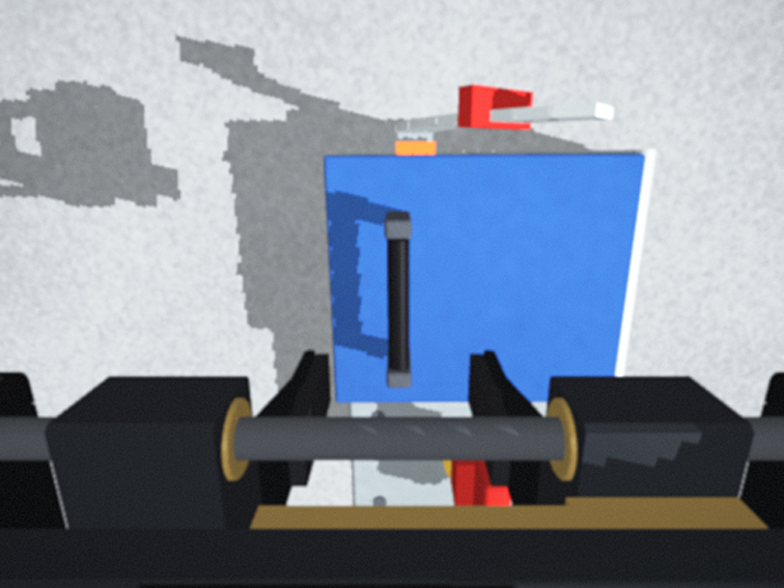

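The bar runs (399,225)-(399,375), the orange pointer is at (415,147), and the red mark spans (458-532, 85-130) with its outer end on the left.

Run:
```python
from h import *
import pickle
from scipy.optimize import least_squares
i=pickle.load(open('w6.pkl','rb'));im=cv2.imread('pics/w6r.png')
a=np.radians(13.7);c,s=np.cos(a),np.sin(a);O=np.array([.599,-.0043])-[c*0+s*.08,-c*.08];print('box origin',O)
W=lambda x,y,z:np.array([O[0]+c*x-s*y,O[1]+s*x+c*y,z])
print('bar ctr',proj(i,W(-.055,.05,.114))*1.4,'ends',proj(i,W(-.055,.014,.114))*1.4,proj(i,W(-.055,.086,.114))*1.4)
print('pointer',proj(i,W(-.045,.134,.076))*1.4)
print('bar from px 300 :',atz(i,399/1.4,300/1.4,.114), W(-.055,.05,.114))
obs=[(.148,-.0035,0,458,127),(.148,.0035,0,475,130),(.112,.0035,0,532,130),(.148,-.0035,1,459,87),(.148,.0035,1,473,85),(.112,.0035,1,532,93)]
def f(p):
    r=[]
    for rr,t,k,u,v in obs:
        x=.085-rr*np.cos(p[0])+t*np.sin(p[0]);z=.076+rr*np.sin(p[0])+t*np.cos(p[0])
        r+=list(proj(i,W(x,p[1+k],z))*1.4-[u,v])
    return r
q=least_squares(f,[.68,.135,.15],loss='soft_l1');print(q.x,np.round(f(q.x),1).reshape(-1,2))
h=cv2.cvtColor(im,cv2.COLOR_BGR2HSV);m=((h[...,0]<5)|(h[...,0]>175))&(h[...,1]>150)&(h[...,2]>80)
for v in range(60,94,3):
    u=np.where(m[v,300:400])[0]+300;print(v,u.min() if len(u) else None,u.max() if len(u) else None,[int(x) for x in h[v,326:342,2]])
```

```text
box origin [0.58005295 0.07342393]
bar ctr [398.69033486 304.72977568] ends [398.91942959 365.5221475 ] [398.4415467  238.71157635]
pointer [415.92123773 142.7102329 ]
bar from px 300 : [0.51431251 0.11162206 0.114     ] [0.51477584 0.10897529 0.114     ]
[0.68311069 0.13751526 0.15192594] [[ 0.1  1.4]
 [-3.2 -2.4]
 [-1.   0.1]
 [ 0.4  0.3]
 [ 0.4  0.2]
 [ 1.8 -0.5]]
60 None None [230, 229, 224, 224, 220, 215, 213, 209, 198, 193, 196, 218, 241, 249, 248, 246]
63 329 355 [218, 198, 176, 168, 162, 162, 165, 162, 162, 164, 186, 236, 253, 254, 254, 254]
66 329 378 [227, 199, 174, 161, 166, 167, 169, 163, 165, 164, 189, 236, 253, 254, 254, 253]
69 329 379 [228, 194, 172, 165, 165, 163, 167, 166, 164, 165, 198, 244, 255, 254, 254, 253]
72 329 378 [227, 195, 171, 163, 167, 165, 165, 165, 165, 166, 198, 244, 254, 254, 254, 254]
75 328 374 [213, 186, 168, 164, 166, 164, 165, 168, 165, 165, 205, 249, 255, 254, 254, 253]
78 328 349 [211, 188, 166, 166, 167, 168, 167, 168, 162, 167, 213, 251, 255, 254, 254, 253]
81 328 348 [188, 175, 166, 168, 168, 164, 166, 166, 163, 173, 222, 252, 255, 254, 254, 254]
84 328 348 [176, 168, 167, 168, 165, 164, 167, 165, 167, 178, 228, 253, 255, 254, 254, 253]
87 328 350 [182, 171, 166, 168, 168, 166, 166, 166, 165, 175, 230, 253, 255, 254, 254, 254]
90 335 377 [173, 168, 167, 168, 165, 163, 161, 161, 160, 171, 206, 236, 247, 245, 247, 247]
93 None None [162, 159, 160, 161, 160, 156, 155, 150, 148, 149, 148, 151, 149, 146, 144, 147]
```

Emit:
{"fn": "step_arm", "kwargs": {"rows": [{"slide": [0.002, 0, 0.08], "angular": [0, 0, 0], "jaw": 0.6}, {"slide": [0, 0, 0.06], "angular": [0, 0, 0], "jaw": 0.6}, {"slide": [0, 0, 0.04], "angular": [0, 0, 0], "jaw": 0.6}, {"slide": [0, 0, 0.021], "angular": [0, 0, 0], "jaw": 0.6}, {"slide": [0, 0, 0], "angular": [0, 0, 0], "jaw": 0.6}, {"slide": [0, 0, 0], "angular": [0, 0, 0], "jaw": 0}, {"slide": [0, 0, 0], "angular": [0, 0, 0], "jaw": 0}, {"slide": [0, 0, 0], "angular": [0, 0, 0], "jaw": 0}, {"slide": [0, 0, 0], "angular": [0, 0, 0], "jaw": 0}], "newtons": 40}}

```text
time_s: 14.38
tool_pos: [0.5145, 0.1095, 0.0968]
tool_rot: [180.0, 0.0, 103.6]
force: [0.1, 0.1, -1.3]
grip_width: 0.0198
grasp_force: 0.0
```

Emit:
{"fn": "step_arm", "kwargs": {"rows": [{"slide": [0, 0, 0], "angular": [0, 0, 0], "jaw": 0}, {"slide": [0, 0, 0], "angular": [0, 0, 0], "jaw": 0}, {"slide": [0, 0, 0], "angular": [0, 0, 0], "jaw": 0}, {"slide": [0, 0, 0], "angular": [0, 0, 0], "jaw": 0}]}}

```text
time_s: 14.88
tool_pos: [0.514, 0.1094, 0.0965]
tool_rot: [-179.9, 0.0, 103.6]
force: [-3.0, -0.9, 2.8]
grip_width: 0.0107
grasp_force: 40.0
```

```bash
cat > plan.py <<'E'
from h import *
from scipy.spatial.transform import Rotation as Ro
th=np.linspace(0,.683,17);ph=th*.5
g=np.array([[0,-.14*np.cos(t)+.038*np.sin(t),.14*np.sin(t)+.038*np.cos(t)] for t in th]) # (along bar, box x, up) from hinge
g=np.c_[g[:,0],g[:,1],-g[:,2]]   # initial tool axes: x=box y, y=box x, z=down
R=Ro.from_rotvec(np.c_[ph,0*ph,0*ph]);tcp=g+R.apply([0,0,.019])
for k in range(16):print((R[k].inv().apply(tcp[k+1]-tcp[k])/.5).round(4), round((ph[k+1]-ph[k])/np.pi,4))
E
python3 plan.py; python3 -c "
from cell import env
o=env.get_obs();print(o)"
```

```text
[ 0.      0.0027 -0.0119] 0.0068
[ 0.      0.0029 -0.0118] 0.0068
[ 0.      0.0032 -0.0117] 0.0068
[ 0.      0.0034 -0.0116] 0.0068
[ 0.      0.0037 -0.0115] 0.0068
[ 0.      0.0039 -0.0114] 0.0068
[ 0.      0.0042 -0.0113] 0.0068
[ 0.      0.0044 -0.0112] 0.0068
[ 0.      0.0047 -0.0111] 0.0068
[ 0.      0.0049 -0.011 ] 0.0068
[ 0.      0.0051 -0.0109] 0.0068
[ 0.      0.0054 -0.0107] 0.0068
[ 0.      0.0056 -0.0106] 0.0068
[ 0.      0.0058 -0.0105] 0.0068
[ 0.      0.006  -0.0103] 0.0068
[ 0.      0.0062 -0.0102] 0.0068
{'time_s': 14.875, 'qpos': array([ 25.95064253,  13.85784852, -45.31886562, 108.07030316,
        11.06896446,  62.59015794, -10.038203  ]), 'joint_velocities': array([ 0.06311659,  0.03937551,  0.01836364,  0.11926646, -0.00462329,
       -0.06759047, -0.03394693]), 'effort': array([-1.06326900e-01, -3.17024982e+01, -4.92224425e+00, -2.83218169e+01,
        5.08874736e-02, -1.00158367e+00, -1.21920474e-02]), 'tool_pos': array([0.5139613 , 0.10937362, 0.09651579]), 'tool_rot': array([-1.79942426e+02,  1.28055435e-02,  1.03640033e+02]), 'force': array([-3.01301567, -0.87347624,  2.83336772]), 'wrist_torque': array([-0.20756651,  0.49965733,  0.03122989]), 'grasp_force': 39.99976873397827, 'grip_width': 0.010740043861308552}
```

Emit:
{"fn": "step_arm", "kwargs": {"rows": [{"slide": [0, 0.0027, -0.0119], "angular": [0.0068, 0, 0], "jaw": 0}, {"slide": [0, 0.0029, -0.0118], "angular": [0.0068, 0, 0], "jaw": 0}, {"slide": [0, 0.0032, -0.0117], "angular": [0.0068, 0, 0], "jaw": 0}, {"slide": [0, 0.0034, -0.0116], "angular": [0.0068, 0, 0], "jaw": 0}, {"slide": [0, 0, 0], "angular": [0, 0, 0], "jaw": 0}, {"slide": [0, 0, 0], "angular": [0, 0, 0], "jaw": 0}]}}

```text
time_s: 15.62
tool_pos: [0.5205, 0.1109, 0.1194]
tool_rot: [-175.0, 0.0, 103.6]
force: [-2.8, -0.9, -5.6]
grip_width: 0.0108
grasp_force: 40.0
```

Emit:
{"fn": "step_arm", "kwargs": {"rows": [{"slide": [0, 0.0037, -0.0115], "angular": [0.0068, 0, 0], "jaw": 0}, {"slide": [0, 0.0039, -0.0114], "angular": [0.0068, 0, 0], "jaw": 0}, {"slide": [0, 0.0042, -0.0113], "angular": [0.0068, 0, 0], "jaw": 0}, {"slide": [0, 0.0044, -0.0112], "angular": [0.0068, 0, 0], "jaw": 0}, {"slide": [0, 0.0047, -0.0111], "angular": [0.0068, 0, 0], "jaw": 0}, {"slide": [0, 0.0049, -0.011], "angular": [0.0068, 0, 0], "jaw": 0}, {"slide": [0, 0.0051, -0.0109], "angular": [0.0068, 0, 0], "jaw": 0}, {"slide": [0, 0.0054, -0.0107], "angular": [0.0068, 0, 0], "jaw": 0}, {"slide": [0, 0, 0], "angular": [0, 0, 0], "jaw": 0}]}}

```text
time_s: 16.75
tool_pos: [0.5452, 0.1171, 0.1611]
tool_rot: [-165.2, -0.0, 103.6]
force: [-5.9, -1.6, -3.9]
grip_width: 0.0109
grasp_force: 40.0
```

Emit:
{"fn": "step_arm", "kwargs": {"rows": [{"slide": [0, 0.0056, -0.0106], "angular": [0.0068, 0, 0], "jaw": 0}, {"slide": [0, 0.0058, -0.0105], "angular": [0.0068, 0, 0], "jaw": 0}, {"slide": [0, 0.006, -0.0103], "angular": [0.0068, 0, 0], "jaw": 0}, {"slide": [0, 0.0062, -0.0102], "angular": [0.0068, 0, 0], "jaw": 0}, {"slide": [0, 0, 0], "angular": [0, 0, 0], "jaw": 0}, {"slide": [0, 0, 0], "angular": [0, 0, 0], "jaw": 0}, {"slide": [0, 0, 0], "angular": [0, 0, 0], "jaw": 0}]}}

```text
time_s: 17.62
tool_pos: [0.5618, 0.1212, 0.1775]
tool_rot: [-160.3, -0.0, 103.6]
force: [-4.8, -0.9, -3.2]
grip_width: 0.0108
grasp_force: 40.0
```

Run:
```python
from h import *
import pickle
from scipy.spatial.transform import Rotation as Ro
o=env.get_obs();i=env.camera_info('wrist');im=env.read_camera('wrist')[:,:,::-1]
print(o['time_s'],o['tool_pos'],o['tool_rot'],o['force'],o['grasp_force'],o['qpos'])
O=np.array([.58005295,.07342393]);a=np.radians(13.7);c,s=np.cos(a),np.sin(a)
g=o['tool_pos']-.019*Ro.from_euler('xyz',o['tool_rot'],degrees=True).as_matrix()[:,2]
d=g[:2]-O;bx=d@[c,s];by=d@[-s,c];vx,vz=bx-.085,g[2]-.076
print('bar box',bx,by,g[2],'r',np.hypot(vx,vz),'theta',np.arctan2(vz,-vx)-np.arctan2(.038,.14))
h=cv2.cvtColor(im,cv2.COLOR_BGR2HSV)
for nm,m in(('red',((h[...,0]<5)|(h[...,0]>175))),('org',(h[...,0]>=6)&(h[...,0]<17))):
    n,l,st,cc=cv2.connectedComponentsWithStats((m&(h[...,1]>150)&(h[...,2]>80)).astype('uint8'))
    for k in range(1,n):
        if st[k,4]>30:print(nm,st[k],cc[k].round(1))
W=lambda x,y,z:np.array([O[0]+c*x-s*y,O[1]+s*x+c*y,z])
for t in(.64,.683,.72):
    print(t,'pt',proj(i,W(.085-.13*np.cos(t),.135,.076+.13*np.sin(t))))
cv2.imwrite('pics/w7r.png',im);pickle.dump(i,open('w7.pkl','wb'))
sc=env.read_camera('scene')[:,:,::-1]; tp=env.read_camera('top')[:,:,::-1]
x=np.hstack([cv2.resize(im[0:200,180:480],(480,320),interpolation=2),cv2.resize(sc[160:300,240:380],(320,320),interpolation=2)])
y=np.hstack([cv2.resize(tp[140:240,180:300],(336,280),interpolation=2),cv2.resize(im,(373,280)),np.zeros((280,91,3),'uint8')])
cv2.imwrite('pics/fin.png',np.vstack([x,y]))
```

```text
17.625 [0.56180837 0.1211997  0.17749357] [-1.60308503e+02 -1.54892795e-02  1.03638246e+02] [-4.82424778 -0.85352007 -3.23109636] 39.99775171279907 [ 13.98870455  32.1529419  -41.6528743   78.97120166  16.44159827
  95.89153505 -14.12632696]
bar box -8.229969753168614e-06 0.050725786123590084 0.19538245849146174 r 0.14655569097805798 theta 0.6869751114945692
red [ 238   64   72   32 1299] [265.4  77. ]
0.64 pt [275.95726543 101.39260257]
0.683 pt [279.09105316 101.16483578]
0.72 pt [282.30037584 100.96005837]
```

View pics/fin.png

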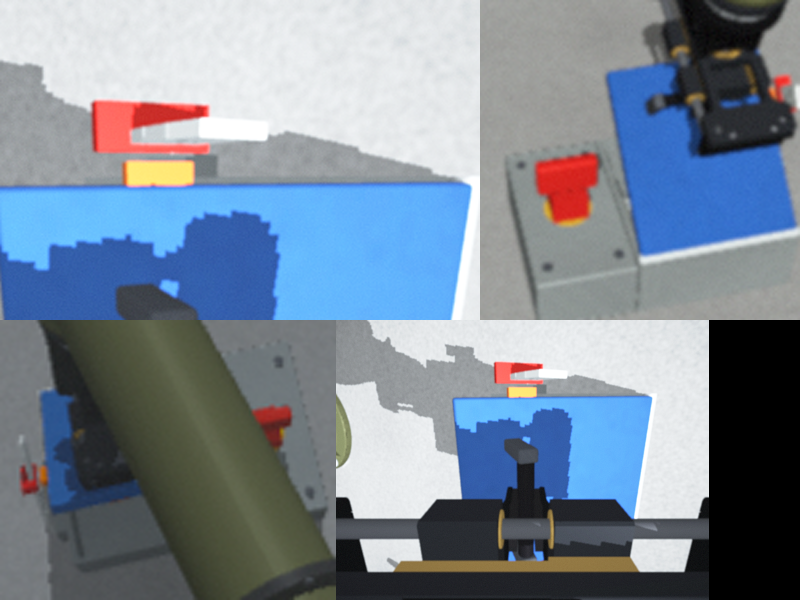

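The wrist crop shows the orange pointer at (158,173) next to the red mark at (150,127). The scene crop shows the handle still seated at (568,190). The cover is at about 0.68 rad, compared with mark estimates of 0.681 and 0.683 from two measurements, and the grip is steady at 40 N. I'm handing in.

Run:
```python
from cell import env
o=env.get_obs();print(o['time_s'],o['tool_pos'],o['grasp_force'],abs(o['joint_velocities']).max())
print(env.sign_off())
```

```text
17.775 [0.56183418 0.1212073  0.17750679] 39.99777674674988 0.10247699286536673
the job is handed in; nothing more can be done
None
```

The job is handed in at 17.8 s: the small red handle is seated on the shaft and released, and the gripper is holding the cover by its bar at about 0.68 rad, against a mark measured at about 0.68 rad; the sign-off gave no verdict.

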